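Pry the retaining ring off a roller-wheel axle

TASK

Take the hooked pick off its rest, feel with its hook for the slot between the axle and the back of the sprung retaining ring, and pry the ring out of its groove, touching wheel and axle only lightly (under 5 N) and never wrenching at the ring. Draw the freed ring off the wheel with the pick so that it drops into the round tray and stays there, then put the pick back on its rest as it lay. Do not touch the ring with the gripper, and leave the beaker and the vials where they are.

Things in the scene. Friction and masses are not known exactly. Their poses are not given: they have to be found in the camera images.
- wheel_tray: Fixed round steel tray, 150 mm across, floor 5 mm up, rim 16 mm high. A grey wheel, 64 mm across, stands at its centre, its flat top face 34 mm above the tray's underside; an upright steel axle stands up out of it. Origin: on the axle's axis at the tray's underside, z up.
- axle_top (a point): Centre of the axle's top end, 49 mm above the worktop. The axle's plain round end is 21 mm across from 39.6 to 49 mm up; below it, down to the wheel's face at 34 mm, is the ring's groove, 16 mm across.
- ring: Loose dark sprung retaining ring, 4 mm thick, 30 x 31 mm, in the groove, flat on the wheel. Origin: on the axle's axis at its underside. +x (level) points from the axle to the ring's back: pull that way. Two sprung jaws, open to -x, grip the axle past its widest point; they hold with 4 to 10 N (varies), then spread, and are off the axle after about 14 mm.
- ring_back (a point): Middle of the inner (axle-side) edge of the ring's straight back bar, half-way up; 16.5 mm from the ring's origin along its x. The bar is 5 mm thick (x) and 30 mm long (y). Between it and the axle's 21 mm end is a slot open from above, 6 mm in x and 11 mm wide in y, with the wheel's face as its floor: the hook goes in here.
- pick_grip (a point): Centre of the handle of the loose hooked pick (60 g): grip here. Black flat-sided handle, 104 mm long (x = -58 to +46 mm), 14 mm wide (y), 16 mm high (z), lying level. x points along the handle to the hook, z up. The hook's lowest point is 29.25 mm below this centre.
- rest: Fixed low tool rest, base 90 x 50 mm and 6 mm high, with two cross supports (at x = +-35 mm, 8 mm thick) whose seats are 30 mm above the worktop between cheeks 28 mm apart and 40 mm high. The pick lies across both seats along the rest's x with its hook towards +x; its handle is free between the supports (62 mm).
- rest_seat (a point): Where the centre of the pick's handle lies when the pick is on the rest: 38 mm above the worktop.
- pick_nose (a point): Front end of the pick's handle, 46 mm ahead of its centre. A steel wire, 3.5 mm thick, leaves a collet here along x and is bent straight down into a hook. How far it was clamped out differs each time: the hook's upright part is 80 to 100 mm ahead of the handle's centre and must be found by touch or sight; it does not slip. Its last 6.5 mm lean 1 mm back to the handle; the end is round.
- beaker_50: Bystander: small glass beaker, 50 mm across, 67 mm high. Origin at its underside.
- vial_1: Bystander: small capped vial, 25 mm across, 56 mm high. Origin at its underside.
- vial_2: Bystander: small capped vial, 25 mm across, 56 mm high. Origin at its underside.
Mind the look-alikes: they are no part of the job. Leave any purple look-alike of the rest alone.

How it is judged:
By the outcome, as a careful person would: the job done as asked, in the order asked, and still so for the second after the job is handed in, with the robot touching nothing.
It also fails if it takes over 58 s, if anything falls off the work surface, if the arm or the gripper's body presses on something with over 40 N, if the wrist force passes 120 N, or if a joint passes its speed limit or range.

ROBOT

A 6-joint arm with a two-finger parallel gripper is mounted at the origin on the work surface; the furniture and walls round the work are solid. World frame = base frame: x ahead of the robot, y to its left, z up, the work surface at z = 0. Lengths are in m, angles in rad, forces in N, time in s.
With the tool pointing down it reaches from about 0.25 to 0.725 m from the base axis. Payload 4 kg.
Tool frame: the origin (TCP) lies at the very end of the fingers, on their centre line; the grasp point (between the pads) lies 19 mm behind it (manip.hold_point_z is the distance from the TCP to the grasp point, in m); z points along the fingers, y is the direction in which the jaws open and shut (so a half turn about z gives the same grasp; the last joint's range is limited). The gripper opens to 85 mm and grips with 20 to 120 N. Pads are 22 mm wide; open, the fingers measure 114 mm over their backs; the gripper's body (76 mm by 85 mm) begins 54 mm behind the grasp point. The pads swing forward as they close: fully open they stand 13 mm farther back than shut.
Start: joints at [1.108, 0.241, 0.005, 1.335, 0, 1.571], TCP at [0.223, 0.447, 0.231] pointing down, gripper open.
Joint ranges: [-2.72, 2.72], [-1.05, 1.87], [-1.09, 1.28], [-1.99, 2.15], [-1.42, 1.44], [-3.14, 3.14]. Speed limits (rad/s): [2.79, 2.79, 3.14, 3.14, 3.14, 3.14].

INTERFACE

Orientations are given as a unit quaternion [w, x, y, z].
In Python, from bench import manip gives the robot as it stands.
- The arm moves only by the tool arm_command, never from a script. Its argument "commands" is a list that holds one entry, the list of rows, each a list of 7 numbers: the turn, a rotation vector about the tool's x, y, z in degrees, then the shift along the tool's x, y, z in mm, then the closure, from 0 (fully open) to 1 (shut). A call has 1 to 20 rows; each row shifts and turns the commanded pose from where the row before left it, along the tool's axes as they then stand; what a row does not reach is not made up. A row lasts 1/10 s, in which the tool goes at most 50 mm and 8.59 degrees, less where a joint would pass 70% of its speed; a pose out of reach is approached as far as the arm can. A call with a gripper value outside its range is refused whole. The fingers move at their own pace and stop on an object; "squeeze" is the grip in N (left out, the last holds). Time passes only in rows, so rows that do not move let the fingers close. It gives the time, the measured TCP pose, the force and the opening at its end, in the units of the state.
- manip.read_state(): the state, without advancing time (a new reading comes with each control period).
- manip.camera(name): name is "side" or "top" or "wrist"; returns the picture (480x640x3 uint8, blue, green, red); there is no depth.
- manip.get_calibration(name): a dict with "fx", "fy", "cx", "cy" (pixels), "k1" (the pictures are not rectified: a ray, as slopes to the right and down, at radius r is drawn at 1 + k1 r^2 times it, then the intrinsics apply), "rvec" (rotation vector, rad) and "tvec" (3), from world to camera coordinates, as OpenCV has them; the wrist camera has in their place "mount" (4x4, takes a point from camera to tool coordinates, whose origin is the TCP and whose axes are the flange's). Camera axes: x right, y down, z forward; pixel columns grow to the right and rows downward; lengths in m; the calibration is good to about 2 mm. A picture is of the moment at which its call begins: read the wrist's pose just before it. get_calibration takes no time and is no camera call.
- manip.sign_off(): hands the job in, once; it reports no verdict.
The state is a dict: "t": time; "joint_positions": joint angles; "qvel": joint speeds; "joint_torque": joint torques, N m; "eef_pos": TCP position; "eef_rot": TCP orientation; "ft_force": force on the tool from outside, world axes, zero at the start; "ft_torque": the same for the moment, N m; "width": finger opening in m.
Only numpy, scipy, OpenCV 4.12 (cv2) and the standard library are available. Lean on these libraries where they do the work, as an engineer would, in place of code of your own. Each camera call takes 0.05 s, during which the arm holds its last target. There are 200 camera calls.

## Working session

There is one attempt and no reset: what is moved stays moved. The work goes in short steps, Python scripts to look and compute and a tool call to move; the robot and the scene stay as the last step left them, time stands still between calls to the robot, and variables do not carry over. Pictures are saved under pics/ and viewed, about 8 in all and at most 12, crops included, and the job is handed in when it is done.

Besides the shell and the picture viewer there is one more tool, called after "Request:" in YAML: its name, and indented under it one key for each argument. arm_command: Moves the arm, as the interface text tells. Its arguments: {"type":"object","properties":{"commands":{"type":"array"},"squeeze":{"type":"number"}},"required":["commands"]}

```bash
mkdir -p pics; ls; cat > h.py <<'E'
import numpy as np,cv2
from bench import manip
from scipy.spatial.transform import Rotation as R
def rq(q): return R.from_quat([q[1],q[2],q[3],q[0]]).as_matrix()
def cam(name):
    c=manip.get_calibration(name)
    if name=='wrist':
        s=manip.read_state(); T=np.eye(4);T[:3,:3]=rq(s['eef_rot']);T[:3,3]=s['eef_pos']
        M=T@np.array(c['mount']); Rc,o=M[:3,:3],M[:3,3]
    else:
        Rw=cv2.Rodrigues(np.array(c['rvec'],float))[0]; Rc=Rw.T;o=-Rc@np.array(c['tvec']).ravel()
    return c,Rc,o
def ray(C,u,v):
    c,Rc,o=C
    K=np.array([[c['fx'],0,c['cx']],[0,c['fy'],c['cy']],[0,0,1.]])
    p=cv2.undistortPoints(np.array([[[u,v]]],float),K,np.array([c['k1'],0,0,0,0.])).ravel()
    d=Rc@np.array([p[0],p[1],1]); return o,d/np.linalg.norm(d)
def onz(C,u,v,z):
    o,d=ray(C,u,v); return o+d*(z-o[2])/d[2]
def proj(C,P):
    c,Rc,o=C; q=Rc.T@(np.array(P)-o); x,y=q[:2]/q[2]; f=1+c['k1']*(x*x+y*y)
    return np.array([c['fx']*x*f+c['cx'],c['fy']*y*f+c['cy']])
E
python3 - <<'E'
from h import *
for n in ('top','side'):
    C=cam(n);cv2.imwrite(f'pics/{n}0.png',manip.camera(n));print(n,C)
s=manip.read_state();print(s['eef_pos'],s['eef_rot'],rq(s['eef_rot']),s['width'],manip.hold_point_z)
E
```

```text
pics
top ({'fx': 525.5357723728675, 'fy': 525.5357723728675, 'cx': 325.1438008397063, 'cy': 229.47844484020257, 'k1': 0.03094203620493707, 'rvec': array([ 2.11466935, -2.13831784,  0.19785493]), 'tvec': array([0.02020587, 0.55784154, 1.04113812])}, array([[-0.01124654, -0.98321105,  0.18212508],
       [-0.99993581,  0.01080848, -0.00339768],
       [ 0.00137214, -0.18215161, -0.9832695 ]]), array([0.35908585, 0.0177126 , 1.12530337]))
side ({'fx': 470.279409409946, 'fy': 470.279409409946, 'cx': 322.0896643836623, 'cy': 237.6476813002546, 'k1': -0.061381789048701695, 'rvec': array([ 1.50130419,  1.92397221, -0.89056683]), 'tvec': array([ 0.12123698, -0.28963476,  1.30543044])}, array([[-0.23598068,  0.61691606, -0.75081802],
       [ 0.97163394,  0.16212504, -0.17217129],
       [ 0.01551117, -0.77014937, -0.63767496]]), array([1.18743061, 0.15391671, 0.60749775]))
[0.22297455 0.44691089 0.23050798] [-2.32909287e-04  2.29340649e-01  9.73345776e-01 -9.01726231e-04] [[-8.94805625e-01  4.46455083e-01 -8.67007498e-04]
 [ 4.46455924e-01  8.94804107e-01 -1.64855170e-03]
 [ 3.97975832e-05 -1.86221397e-03 -9.99998265e-01]] 0.08528874558407769 0.0187
```

View pics/top0.png

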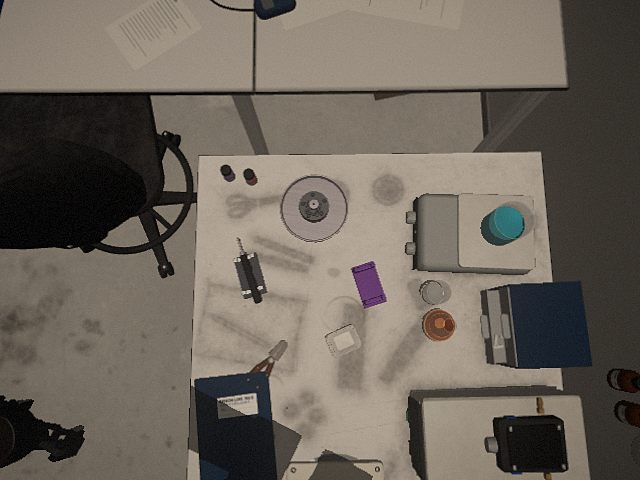

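View pics/side0.png

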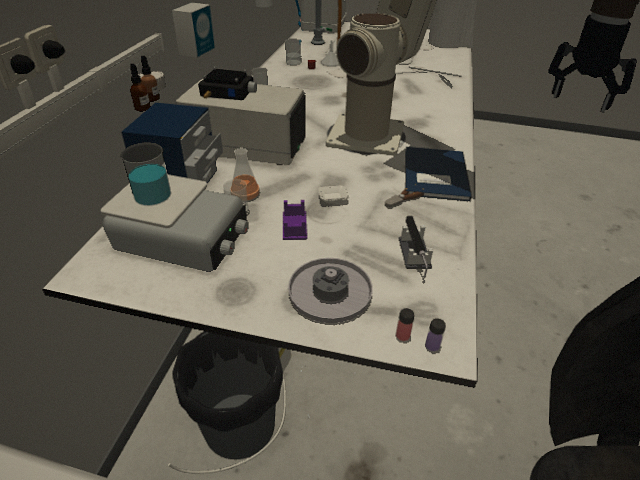

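The top view shows the tray at about (314,208), the pick on its rest at about (250,275) with the hook near (239,240), and vials at (227,172) and (250,176). The purple look-alike is at (369,285) and the beaker at (433,291). The side view agrees.

```bash
python3 - <<'E'
from h import *
C=cam('top')
for n,u,v,z in [('tray',314,208,.016),('axle',314,204,.049),('handle end',257,302,.046),('handle mid',249,275,.046),('hook',239,239,.038),('beaker',433,291,.03),('vial1',227,172,.056),('vial2',250,176,.056)]:
    print(n,onz(C,u,v,z).round(4))
c=manip.get_calibration('wrist');print(c)
for n,b in (('top',(180,150,360,320)),('side',(270,190,470,360))):
    im=cv2.imread(f'pics/{n}0.png')[b[1]:b[3],b[0]:b[2]];cv2.imwrite(f'pics/{n}0c.png',cv2.resize(im,None,fx=3.5,fy=3.5,interpolation=2))
E
```

```text
tray [0.6121 0.0374 0.016 ]
axle [0.6132 0.0368 0.049 ]
handle end [0.4105 0.1543 0.046 ]
handle mid [0.4657 0.1714 0.046 ]
hook [0.5422 0.1946 0.038 ]
beaker [ 0.4299 -0.208   0.03  ]
vial1 [0.6827 0.2195 0.056 ]
vial2 [0.6735 0.171  0.056 ]
{'fx': 352.410401711489, 'fy': 352.410401711489, 'cx': 323.27005378394944, 'cy': 237.5380781810581, 'k1': -0.04101360777905585, 'mount': array([[ 7.03376132e-04, -9.62935880e-01, -2.69729488e-01,
         6.86037063e-02],
       [ 9.99999715e-01,  6.03769813e-04,  4.52246868e-04,
         1.25569941e-04],
       [-2.72630214e-04, -2.69729729e-01,  9.62936031e-01,
        -1.43020821e-01],
       [ 0.00000000e+00,  0.00000000e+00,  0.00000000e+00,
         1.00000000e+00]])}
```

View pics/top0c.png

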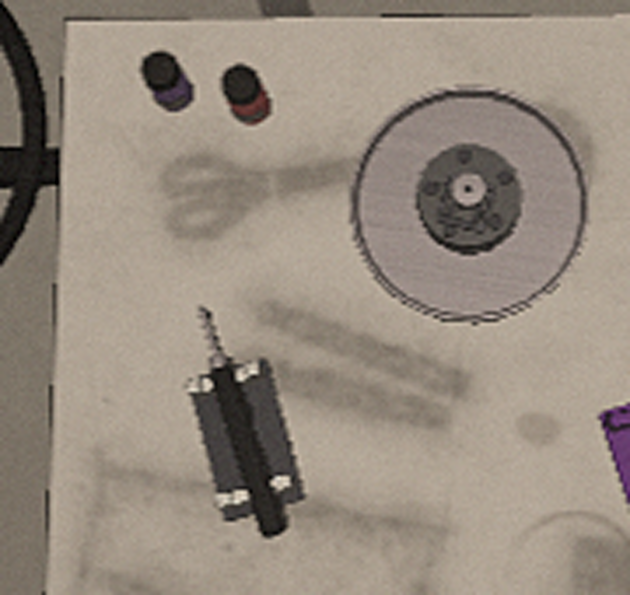

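Request:
arm_command:
  commands:
    - [[0,0,0,-42,-18,3,0],[0,0,0,-42,-18,3,0],[0,0,0,-42,-18,3,0],[0,0,0,-42,-18,3,0],[0,0,0,-42,-18,3,0],[0,0,0,-42,-18,3,0],[0,0,0,-42,-18,3,0],[0,0,0,-42,-18,3,0],[0,0,8.5,0,0,0,0],[0,0,8.5,0,0,0,0],[0,0,8.5,0,0,0,0],[0,0,8.5,0,0,0,0]]

```text
t: 1.3
eef_pos: [0.4593, 0.1681, 0.2067]
eef_rot: [-0.0, 0.507, 0.862, -0.001]
ft_force: [0.4, 0.5, 0.5]
width: 0.0854
```

```bash
python3 - <<'E'
from h import *
s=manip.read_state();print(s['t'],s['joint_positions'],s['eef_pos'],rq(s['eef_rot']))
E
```

```text
1.3 [ 3.50758493e-01  2.32625130e-01 -7.02481376e-02  1.26932496e+00
  4.03199519e-05  1.41380031e+00] [0.45933909 0.16807982 0.20670852] [[-4.86216082e-01  8.73837600e-01 -1.33039642e-03]
 [ 8.73838575e-01  4.86215949e-01 -4.43842366e-04]
 [ 2.59013811e-04 -1.37835501e-03 -9.99999017e-01]]
```

```bash
python3 - <<'E'
from h import *
C=cam('wrist');im=manip.camera('wrist');cv2.imwrite('pics/w1.png',im)
for P in ([.613,.037,.049],[.4657,.1714,.046],[.5422,.1946,.038]): print(proj(C,P))
E
```

```text
[391.8032832  400.12285064]
[331.56821018 219.91152651]
[416.16183906 236.07748671]
```

View pics/w1.png

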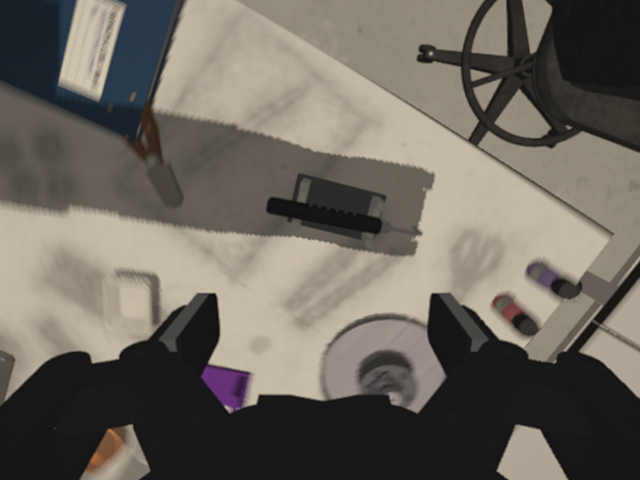

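```bash
python3 - <<'E'
from h import *
C=cam('wrist');im=cv2.imread('pics/w1.png');g=cv2.cvtColor(im,cv2.COLOR_BGR2GRAY)
m=np.zeros_like(g);m[180:250,255:390]=(g[180:250,255:390]<32)
n,l,st,ce=cv2.connectedComponentsWithStats(m);k=1+st[1:,4].argmax();print(st[k])
pts=np.argwhere(l==k)[:,::-1].astype(np.float32);r=cv2.minAreaRect(pts);print(r)
for b in cv2.boxPoints(r): print(b,onz(C,*b,.042).round(4))
Ctr=onz(C,*r[0],.042);print('c',Ctr)
P=np.array([onz(C,*p,.042)[:2] for p in pts]);c=P.mean(0);w,V=np.linalg.eigh(np.cov((P-c).T));d=V[:,1]*np.sign(V[0,1])
t=(P-c)@d;print('mean',c,'yaw',np.degrees(np.arctan2(d[1],d[0])),'mid',c+d*(t.max()+t.min())/2,'len',np.ptp(t),'wid',np.ptp((P-c)@V[:,0]))
a=cv2.resize(im[180:270,255:455],None,fx=4,fy=4,interpolation=2);a=np.clip(a.astype(float)*1.8,0,255).astype('uint8');cv2.imwrite('pics/w1c.png',a)
E
```

```text
[ 267  198  115   36 1832]
((323.9807434082031, 215.09616088867188), (114.92406463623047, 17.454336166381836), 11.309932708740234)
[265.92303 212.38463] [0.4117 0.1485 0.042 ]
[269.34613 195.26924] [0.4075 0.1636 0.042 ]
[382.03845 217.8077 ] [0.5048 0.1943 0.042 ]
[378.61536 234.92308] [0.5103 0.1792 0.042 ]
c [0.45816731 0.17131037 0.042     ]
mean [0.45839025 0.17110116] yaw 17.611068623066373 mid [0.45864412 0.17118175] len 0.10281006667059203 wid 0.015973278249084184
```

View pics/w1c.png

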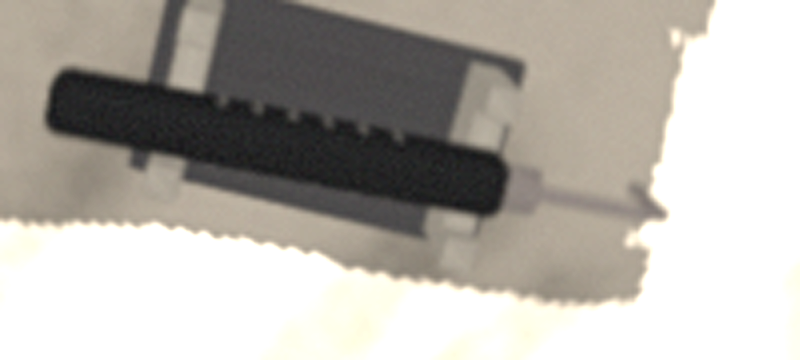

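The handle measures 103 mm long, close to the 104 mm given, with a yaw of about 17.6° and the grip at about (0.464, 0.173). Next I'll look at the ring from above.

Request:
arm_command:
  commands:
    - [[0,0,0,-37,12,10,0],[0,0,0,-37,12,10,0],[0,0,0,-37,12,10,0],[0,0,0,-37,12,10,0],[0,0,0,-37,12,10,0],[0,0,0,-34,11,10,0],[0,0,0,0,0,0,0],[0,0,0,0,0,0,0]]

```text
t: 2.15
eef_pos: [0.6286, 0.0123, 0.1458]
eef_rot: [-0.001, 0.504, 0.864, -0.001]
ft_force: [0.0, 0.7, 0.3]
width: 0.0857
```

```bash
python3 - <<'E'
from h import *
print(onz(cam('top'),239,239,.038))
C=cam('wrist');im=manip.camera('wrist');cv2.imwrite('pics/w2.png',im)
p=proj(C,[.613,.037,.036]);print(p,manip.read_state()['eef_pos'])
u,v=p.astype(int);u0,v0=max(u-80,0),max(v-60,0);print(u0,v0)
a=cv2.resize(im[v0:v0+120,u0:u0+160],None,fx=5,fy=5,interpolation=2);a=np.clip(a.astype(float)*1.6,0,255).astype('uint8');cv2.imwrite('pics/w2c.png',a)
E
```

```text
[0.54217963 0.19463342 0.038     ]
[321.61981446 195.93592193] [0.62844589 0.01309985 0.14667525]
241 135
```

View pics/w2c.png

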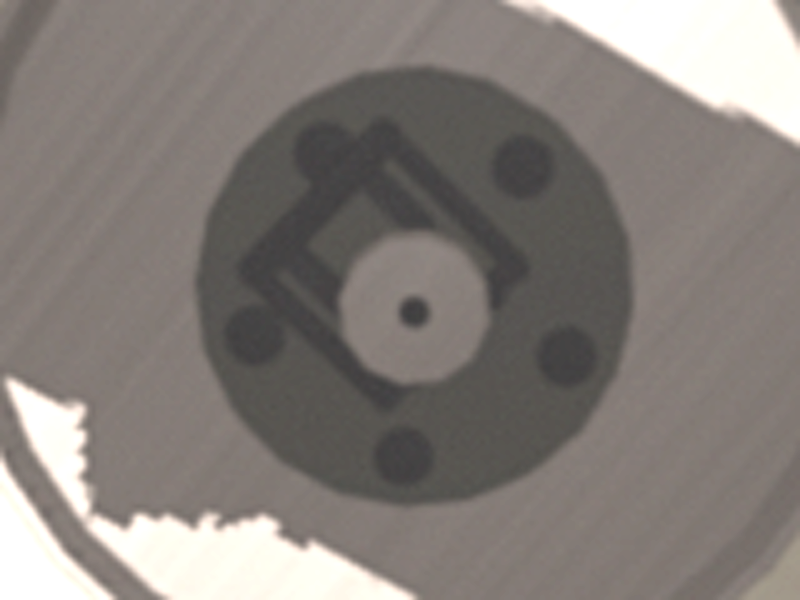

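```bash
python3 - <<'E'
from h import *
C=cam('wrist')
f=lambda a,b,z: onz(C,241+a/5,135+b/5,z)
A=f(415,308,.049);print('axle',A)
W=f(415,286,.034);print('wheel c',W)
for a,b in ((383,120),(243,268),(526,268),(388,408)): print(f(a,b,.038).round(4))
p,q,r,s=[f(*x,.038) for x in ((383,120),(243,268),(526,268),(388,408))]
n=lambda v: np.degrees(np.arctan2(v[1],v[0]))
print('yaw perp bar',n(q-p)-90,'legs',n(p-r),n(q-s),'barlen',np.linalg.norm(p-q))
print('mid outer',(p+q)/2,'dist',np.linalg.norm(((p+q)/2-A)[:2]))
# slot centre corners
print('slot inner corner', f(370,190,.038),f(310,245,.038))
E
```

```text
axle [0.61369565 0.03988584 0.049     ]
wheel c [0.61328098 0.04064593 0.034     ]
[0.5976 0.0592 0.038 ]
[0.5903 0.0313 0.038 ]
[0.6255 0.0512 0.038 ]
[0.6184 0.0237 0.038 ]
yaw perp bar -194.5251993898191 legs 164.06900748513775 164.8898750119369 barlen 0.02887716994149627
mid outer [0.59394787 0.0452309  0.038     ] dist 0.020458356070180383
slot inner corner [0.60072973 0.04984377 0.038     ] [0.59708544 0.03885677 0.038     ]
```

Request:
arm_command:
  commands:
    - [[0,0,-8.5,0,0,0,0],[0,0,-8.5,0,0,0,0],[0,0,-8.5,0,0,0,0],[0,0,-8.5,0,0,0,0],[0,0,-8.5,0,0,0,0],[0,0,-8.5,0,0,0,0],[0,0,-8.5,0,0,0,0],[0,0,-8.5,0,0,0,0],[0,0,-8.5,0,0,0,0],[0,0,-8.5,0,0,0,0],[0,0,-8.5,0,0,0,0],[0,0,-8.5,0,0,0,0],[0,0,-8.5,0,0,0,0],[0,0,-8.5,0,0,0,0],[0,0,-8.5,0,0,0,0],[0,0,-8.5,0,0,0,0],[0,0,-8.5,0,0,0,0],[0,0,-8.5,0,0,0,0],[0,0,-8.5,0,0,0,0],[0,0,-8.5,0,0,0,0]]

```text
t: 4.2
eef_pos: [0.6284, 0.0144, 0.1485]
eef_rot: [-0.0, 0.819, -0.573, 0.0]
ft_force: [-0.3, 0.7, -0.5]
width: 0.0852
```

```bash
cat >> h.py <<'E'
def st():
    s=manip.read_state();M=rq(s['eef_rot']);print('t',s['t'],'pos',s['eef_pos'].round(4) if hasattr(s['eef_pos'],'round') else s['eef_pos'],'yaw',round(np.degrees(np.arctan2(M[1,0],M[0,0])),2),'tilt',M[2].round(4),'j',np.round(s['joint_positions'],3),'F',np.round(s['ft_force'],2),'T',np.round(s['ft_torque'],3),'w',round(s['width'],4));return s,M
E
python3 -c "
from h import *
st()"
```

```text
t 4.2 pos [0.6284 0.0144 0.1485] yaw -69.98 tilt [ 0.e+00 -9.e-04 -1.e+00] j [ 0.023  0.538  0.23   1.262  0.    -1.897] F [-0.29  0.66 -0.48] T [-0.018 -0.     0.003] w 0.0852
```

Request:
arm_command:
  commands:
    - [[0,0,0,-34,17,0,0],[0,0,0,-34,17,0,0],[0,0,0,-34,17,0,0],[0,0,0,-34,17,0,0],[0,0,0,-34,17,0,0],[0,0,0,-34,16,0,0],[0,0,-8,0,0,0,0],[0,0,-8,0,0,0,0],[0,0,-8,0,0,0,0],[0,0,-8,0,0,0,0],[0,0,-8,0,0,0,0],[0,0,-8,0,0,0,0],[0,0,-8,0,0,0,0],[0,0,-8,0,0,0,0],[0,0,-8,0,0,0,0],[0,0,-8,0,0,0,0],[0,0,-8,0,0,0,0],[0,0,0,0,0,0,0]]

```text
t: 6.0
eef_pos: [0.4649, 0.1724, 0.1482]
eef_rot: [-0.0, 0.988, 0.153, 0.001]
ft_force: [1.1, -0.7, 0.4]
width: 0.0855
```

```bash
python3 -c "
from h import *
s,M=st();C=cam('wrist');im=manip.camera('wrist');cv2.imwrite('pics/w3.png',im)
print((M.T@(np.array([.4643,.1730,.019])-s['eef_pos'])*1000).round(1))
g=cv2.cvtColor(im,cv2.COLOR_BGR2GRAY);d=M[:2,0]
for P in (-.058,0,.046,.09): print(P,proj(C,[.4643+P*d[0],.173+P*d[1],.046]))
cv2.imwrite('pics/w3c.png',np.clip(cv2.resize(im[40:440,170:470],None,fx=1.5,fy=1.5,interpolation=2)*1.6,0,255).astype('uint8'))
"
```

```text
t 6.0 pos [0.4649 0.1724 0.1482] yaw 17.63 tilt [ 1.2e-03 -3.0e-04 -1.0e+00] j [ 0.355  0.285 -0.16   1.125  0.    -3.094] F [ 1.06 -0.68  0.35] T [-0.005 -0.025 -0.039] w 0.0855
[ -0.6  -0.8 129.2]
-0.058 [322.59053167 310.43294742]
0 [322.60437708 237.67092127]
0.046 [322.618571  173.3060131]
0.09 [322.63543003 105.89042692]
```

View pics/w3c.png

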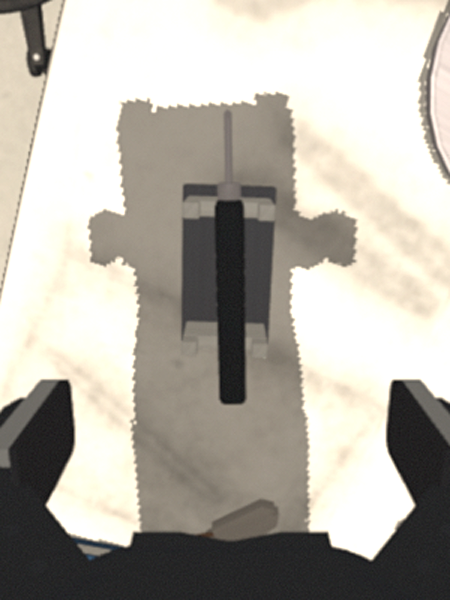

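```bash
python3 -c "
from h import *
s,M=st();C=cam('wrist');im=cv2.imread('pics/w3.png');g=cv2.cvtColor(im,cv2.COLOR_BGR2GRAY)
m=np.zeros_like(g);m[160:325,295:355]=g[160:325,295:355]<35
n,l,S,c=cv2.connectedComponentsWithStats(m);k=1+S[1:,4].argmax();print(S[k])
P=np.array([onz(C,u,v,.046)[:2] for v,u in np.argwhere(l==k)])
c=P.mean(0);w,V=np.linalg.eigh(np.cov((P-c).T));d=V[:,1]*np.sign(V[0,1]);t=(P-c)@d
mid=c+d*(t.max()+t.min())/2;print('yaw',np.degrees(np.arctan2(d[1],d[0])),'len',np.ptp(t),'wid',np.ptp((P-c)@V[:,0]),'grip',mid+.006*d)
h=onz(C,322,114.7,.038)[:2];print('hook end',h,(h-mid-.006*d)@d)
print((M.T@(np.array([*(mid+.006*d),.019])-s['eef_pos'])*1000).round(1))
"
```

```text
t 6.05 pos [0.4651 0.1722 0.1481] yaw 17.46 tilt [ 1.e-03 -2.e-04 -1.e+00] j [ 0.355  0.285 -0.159  1.125  0.    -3.092] F [-0.18 -0.08  0.58] T [-0.011  0.04  -0.024] w 0.0853
[ 313  174   21  135 2464]
yaw 18.466323489734936 len 0.10160033694953952 wid 0.01421221699997327 grip [0.46539452 0.17254476]
hook end [0.54534831 0.19880957] 0.08415627578545037
[  0.3  -0.2 129.1]
```

Request:
arm_command:
  commands:
    - [[0,0,-0.7,0,0,25,0],[0,0,0,0,0,25,0],[0,0,0,0,0,25,0],[0,0,0,0,0,20,0],[0,0,0,0,0,17,0],[0,0,0,0,0,12,0],[0,0,0,0,0,5,0],[0,0,0,0,0,0,0]]
  squeeze: 80

```text
t: 6.85
eef_pos: [0.4655, 0.1715, 0.0181]
eef_rot: [0.0, 0.987, 0.158, -0.0]
ft_force: [-0.4, -0.2, 0.5]
width: 0.0851
```

Request:
arm_command:
  commands:
    - [[0,0,0,0,0,0,1],[0,0,0,0,0,0,1],[0,0,0,0,0,0,1],[0,0,0,0,0,0,1],[0,0,0,0,0,0,1],[0,0,0,0,0,0,1],[0,0,0,0,0,0,1],[0,0,0,0,0,0,1]]

```text
t: 7.65
eef_pos: [0.4662, 0.1716, 0.0188]
eef_rot: [-0.0, 0.987, 0.158, 0.0]
ft_force: [-0.0, 0.1, 4.8]
width: 0.0127
```

```bash
python3 -c "
from h import *
st()"
```

```text
t 7.65 pos [0.4662 0.1716 0.0188] yaw 18.18 tilt [ 8.e-04 -0.e+00 -1.e+00] j [ 0.353  0.435 -0.327  0.808  0.    -3.106] F [-0.    0.12  4.78] T [-0.083  0.239  0.006] w 0.0127
```

Request:
arm_command:
  commands:
    - [[0,0,0,0,0,-3,1],[0,0,0,0,0,-7,1],[0,0,0,0,0,-15,1],[0,0,0,0,0,-25,1],[0,0,0,0,0,-25,1],[0,0,0,0,0,-20,1],[0,0,0,0,0,-5,1],[0,0,0,0,0,0,1]]

```text
t: 8.45
eef_pos: [0.4665, 0.1717, 0.119]
eef_rot: [-0.0, 0.987, 0.158, 0.001]
ft_force: [0.0, -0.2, -0.7]
width: 0.0124
```

```bash
python3 -c "
from h import *
st();im=manip.camera('wrist');cv2.imwrite('pics/w4.png',im);st()
cv2.imwrite('pics/w4c.png',np.clip(cv2.resize(im[0:400,220:420],None,fx=1.5,fy=1.5,interpolation=2)*1.5,0,255).astype('uint8'))
"
```

```text
t 8.45 pos [0.4665 0.1717 0.119 ] yaw 18.18 tilt [ 1.9e-03 -1.0e-04 -1.0e+00] j [ 0.353  0.313 -0.203  1.053 -0.    -3.106] F [ 0.02 -0.16 -0.75] T [-0.047  0.011 -0.03 ] w 0.0124
t 8.5 pos [0.4657 0.1714 0.1179] yaw 18.18 tilt [-3.e-04  1.e-04 -1.e+00] j [ 0.353  0.314 -0.204  1.053 -0.    -3.106] F [ 0.52 -0.2  -0.94] T [-0.001  0.026 -0.04 ] w 0.0132
```

View pics/w4c.png

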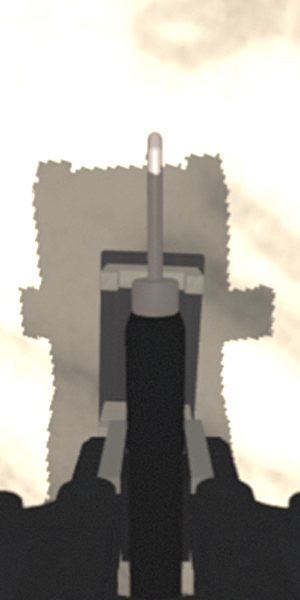

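```bash
python3 -c "
from h import *
c=manip.get_calibration('wrist');M=np.array(c['mount']);C=(c,M[:3,:3],M[:3,3])
for z in (-.0187,-.015,-.010): print(z,onz(C,323.3,87.3,z)*1000)
for v in (318/1.5,281/1.5): print('nose',[ (onz(C,323.3,v,z)*1000).round(2) for z in (-.0267,-.0187)])
print('predict nose', proj(C,[.046,0,-.0267]))
im=cv2.imread('pics/w4.png');g=cv2.cvtColor(im,cv2.COLOR_BGR2GRAY);print(g[80:96,323],g[196:226,323]);print(g[150,314:334]);print(g[260,295:350])
"
```

```text
-0.0187 [ 84.71496781  -0.35762789 -18.7       ]
-0.015 [ 85.21203087  -0.35729181 -15.        ]
-0.01 [ 85.8837377   -0.35683766 -10.        ]
nose [array([ 44.45,  -0.33, -26.7 ]), array([ 42.83,  -0.33, -18.7 ])]
nose [array([ 52.74,  -0.34, -26.7 ]), array([ 51.69,  -0.33, -18.7 ])]
predict nose [324.28879259 207.46616156]
[199 200 199 199 200 201 196 166 131 122 125 126 126 126 126 126] [83 83 83 83 83 82 82 81 82 80 80 81 81 83 77 48 22 19 18 19 18 20 20 23
 21 21 22 19 21 21]
[101 101 101  96  85  78  80  83  84  85  83  81  77  78  84  96  98  98
  97  97]
[46 45 45 44 44 44 44 46 40 28 18 16 17 21 24 17 20 19 22 17 22 21 20 22
 21 23 23 21 24 23 21 19 21 21 20 19 23 19 22 21 21 17 24 20 18 18 19 25
 38 45 45 46 46 43 47]
```

Request:
arm_command:
  commands:
    - [[0,0,8.3,0,0,0,1],[0,0,8.3,0,0,0,1],[0,0,8.3,0,0,0,1],[0,0,8.3,0,0,0,1],[0,0,0,13,15,3,1],[0,0,0,14,15,3,1],[0,0,0,13,15,4,1],[0,0,0,14,15,4,1],[0,0,0,13,15,4,1],[0,0,0,13,15,4,1],[0,0,0,0,0,4,1],[0,0,0,0,0,0,1],[0,0,0,0,0,0,1]]

```text
t: 9.8
eef_pos: [0.5188, 0.0643, 0.0913]
eef_rot: [0.0, 0.991, -0.13, -0.001]
ft_force: [-0.4, -0.8, -1.0]
width: 0.0126
```

```bash
python3 -c "
from h import *
st();im=manip.camera('wrist');cv2.imwrite('pics/w5.png',im)
C=cam('wrist');st()
print('ax',proj(C,[.6135,.0395,.049]),'slot',proj(C,[.6005,.043,.034]))
cv2.imwrite('pics/w5c.png',np.clip(cv2.resize(im[20:170,233:413],None,fx=4,fy=4,interpolation=2)*1.5,0,255).astype('uint8'))
"
```

```text
t 9.8 pos [0.5188 0.0643 0.0913] yaw -14.98 tilt [-2.3e-03  6.0e-04 -1.0e+00] j [ 0.123  0.39  -0.169  1.014  0.    -2.757] F [-0.41 -0.83 -0.99] T [-0.011 -0.017 -0.011] w 0.0126
t 9.85 pos [0.5191 0.0645 0.0918] yaw -14.96 tilt [-1.3e-03  2.0e-04 -1.0e+00] j [ 0.123  0.39  -0.168  1.014  0.    -2.757] F [-0.01  0.27 -0.35] T [ 0.047 -0.022  0.024] w 0.0126
ax [323.26420133  76.7224169 ] slot [323.19959159 108.18634465]
```

View pics/w5c.png

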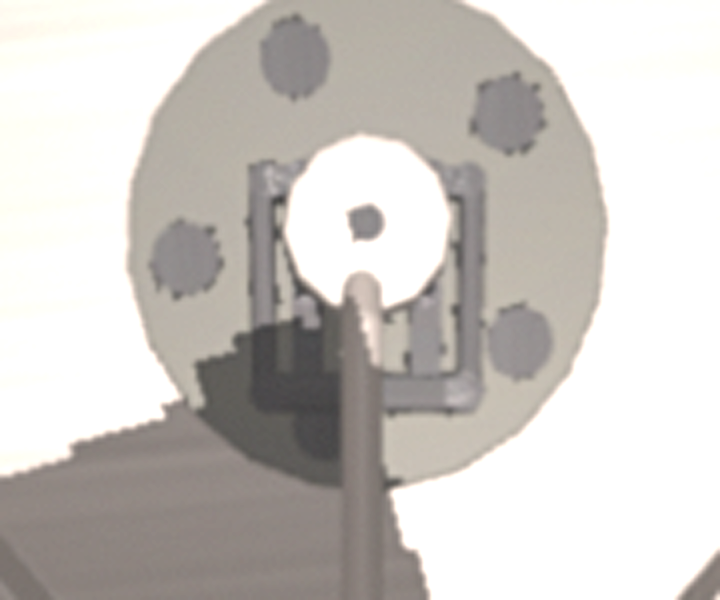

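```bash
python3 -c "
from h import *
c=manip.get_calibration('wrist');M=np.array(c['mount']);C=(c,M[:3,:3],M[:3,3])
zt=.0916 # tcp height; tool z of world z: zt-z
f=lambda a,b,z:(onz(C,233+a/4,20+b/4,zt-z)*1000).round(2)
print('axle',f(366,222,.049)); print('axle near edge',f(366,308,.049))
print('bar inner',f(400,374,.038),'bar outer bottom',f(400,409,.036), 'prong l/r',f(318,340,.038),f(412,340,.038),'legs',f(250,300,.038),f(485,300,.038))
print('bend outer',(onz(C,233+361/4,20+272/4,-.0155)*1000).round(2))
print('tip pix', f(372,365,zt-.009))
for x in (81,82.4,84): print('pred tip crop',x,(proj(C,[x/1000,0,.0105])-[233,20])*4)
"
```

```text
axle [98.21  0.34 42.6 ]
axle near edge [88.26  0.36 42.6 ]
bar inner [81.21  4.91 53.6 ] bar outer bottom [76.85  4.99 55.6 ] prong l/r [85.48 -5.93 53.6 ] [85.49  6.46 53.6 ] legs [ 90.47 -14.8   53.6 ] [90.49 15.97 53.6 ]
bend outer [ 84.75  -0.24 -15.5 ]
tip pix [79.05  0.88  9.  ]
pred tip crop 81 [363.41281126 346.26699565]
pred tip crop 82.4 [363.42775098 331.9424462 ]
pred tip crop 84 [363.44488256 315.49716385]
```

```bash
python3 -c "
import cv2
g=cv2.imread('pics/w5.png')[:,:,1]
for r in range(84,124): print(r,*['%3d'%x for x in g[r,314:338]])
g=cv2.imread('pics/w4.png')[:,:,1]
print()
for r in range(84,126,2): print(r,*['%3d'%x for x in g[r,314:338]])
"
```

```text
84 197 198 198 199 200 200 201 202 201 203 203 204 203 204 204 203 204 203 204 204 204 204 204 204
85 198 198 199 200 200 201 202 203 203 204 205 204 204 204 204 204 203 203 204 204 204 204 204 203
86 198 199 199 201 201 202 204 203 199 198 199 203 203 204 203 203 203 203 203 204 203 202 202 202
87 198 199 199 200 200 200 195 184 168 164 170 182 196 203 203 202 202 202 202 201 202 201 201 202
88 197 198 198 198 199 186 158 142 133 133 135 145 168 195 203 202 201 202 201 202 201 202 203 203
89 196 196 197 199 192 165 130 121 126 128 126 127 142 173 195 202 202 202 202 202 202 203 203 202
90 197 197 198 197 181 140 118 122 129 130 128 124 125 141 174 199 204 201 203 202 203 204 204 200
91 198 199 199 193 166 122 114 124 129 130 130 125 120 124 160 199 206 204 205 205 206 207 203 187
92 193 200 203 193 157 116 115 125 129 130 129 125 118 117 153 200 209 208 209 209 209 205 193 164
93 177 195 204 193 147 108 111 122 129 130 129 126 119 116 152 202 212 212 210 206 198 186 166 129
94 144 177 196 189 140  92  89 105 127 132 129 126 120 116 152 204 210 202 194 182 165 142 118 100
95 100 138 
[... 4276 characters left out ...]

112 126 108 101 100 104 123 138 150 169 180 161 143 121  85  86 104 104 103 104 103 101 100 100 100
114 103 103 104  98  90 102 120 137 160 174 161 141 116  84  87 102 105 105 103 104 103 103 104 103
116 103 103 103  98  83  75  79  83  99 117 117 102  83  77  87 101 104 103 104 104 103 103 103 103
118 103 104 104  99  82  77  79  79  83  86  80  78  75  76  89 101 105 103 103 104 103 103 103 103
120 104 105 104  99  82  76  80  81  84  86  82  78  76  77  88 101 103 102 103 103 103 104 104 103
122 104 104 104  98  84  77  79  81  85  86  82  78  76  77  88 102 104 103 102 103 103 103 103 102
124 104 104 104  97  83  77  79  81  85  85  82  77  76  77  87 100 104 104 101 102 103 103 103 103
```

Request:
arm_command:
  commands:
    - [[0,0,0,1,0.3,8,1],[0,0,0,1.1,0.4,8,1],[0,0,0,0,0,7,1],[0,0,0,0,0,4,1],[0,0,0,0,0,0,1],[0,0,0,0,0,0,1]]

```text
t: 10.45
eef_pos: [0.5217, 0.0626, 0.0652]
eef_rot: [0.0, 0.991, -0.131, -0.0]
ft_force: [0.4, -0.5, -0.1]
width: 0.0127
```

```bash
python3 -c "
from h import *
st();im=manip.camera('wrist');cv2.imwrite('pics/w6.png',im);st()
cv2.imwrite('pics/w6c.png',np.clip(cv2.resize(im[0:150,233:413],None,fx=4,fy=4,interpolation=2)*1.5,0,255).astype('uint8'))
"
```

```text
t 10.45 pos [0.5217 0.0626 0.0652] yaw -15.01 tilt [-3.e-04  1.e-04 -1.e+00] j [ 0.119  0.422 -0.197  0.952  0.    -2.76 ] F [ 0.37 -0.55 -0.08] T [ 0.004 -0.022  0.048] w 0.0127
t 10.5 pos [0.5219 0.0626 0.0654] yaw -15.02 tilt [ 2.e-04 -1.e-04 -1.e+00] j [ 0.119  0.422 -0.197  0.952  0.    -2.76 ] F [-0.77 -0.25  0.04] T [-0.021 -0.006  0.008] w 0.0126
```

View pics/w6c.png

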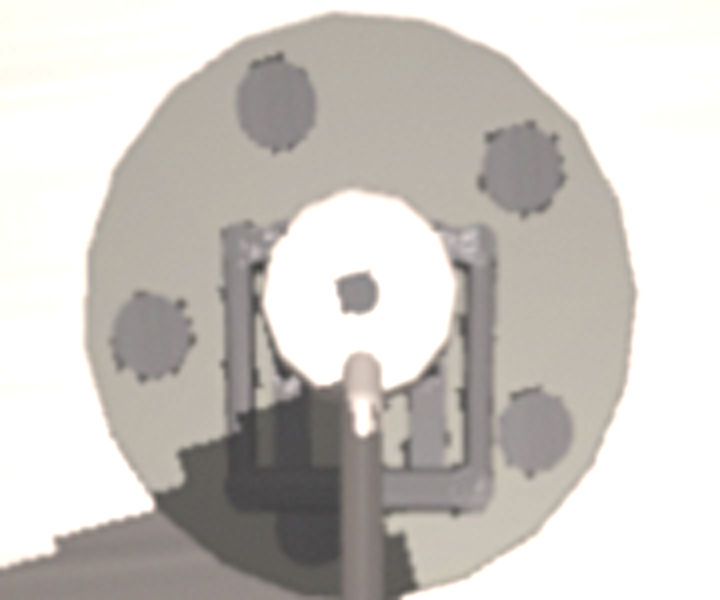

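```bash
python3 -c "
from h import *
c=manip.get_calibration('wrist');M=np.array(c['mount']);C=(c,M[:3,:3],M[:3,3])
zt=.0653
f=lambda a,b,z:(onz(C,233+a/4,b/4,zt-z)*1000).round(2)
print('axle',f(360,292,.049)); print('axle near/far/l/r edge',f(360,394,.049),f(360,188,.049),f(264,292,.049),f(457,292,.049))
print('bar inner',f(430,466,.038),'bar outer',f(430,511,.037), 'prong l/r',f(311,440,.038),f(411,440,.038),'legs',f(224,380,.038),f(493,380,.038))
im=cv2.imread('pics/w6.png')[:,:,1].astype(int)
print(im[80:100,323]);
for r in (110,130,145):print(im[r,312:336])
print('bend outer',(onz(C,233+361/4,352/4,-.0155)*1000).round(2))
"
```

```text
axle [94.88 -0.36 16.3 ]
axle near/far/l/r edge [84.76 -0.36 16.3 ] [104.92  -0.37  16.3 ] [ 94.89 -10.41  16.3 ] [94.9   9.79 16.3 ]
bar inner [78.11  7.68 27.3 ] bar outer [73.16  7.79 28.3 ] prong l/r [80.94 -5.98 27.3 ] [80.95  5.47 27.3 ] legs [ 87.45 -15.8   27.3 ] [87.47 14.72 27.3 ]
[206 207 206 206 206 208 202 170 138 129 132 132 133 133 133 133 132 137
 148 161]
[ 64  65  65  65  64  66  72  81  84  85  87  90  87  82  79  81 100 127
 132 131 125 104  77  79]
[ 51  50  50  50  49  52  68  81  86  86  89  91  88  84  81  81  88 109
 129 133 134 133 132 132]
[63 62 64 62 63 63 71 80 84 86 89 90 87 85 83 81 74 65 62 61 62 63 62 61]
bend outer [ 84.75  -0.24 -15.5 ]
```

Request:
arm_command:
  commands:
    - [[0,0,0,-1.1,0,3,1],[0,0,0,0,0,5,1],[0,0,0,0,0,5,1],[0,0,0,0,0,2,1],[0,0,0,0,0,0,1],[0,0,0,0,0,0,1]]

```text
t: 11.1
eef_pos: [0.5206, 0.0629, 0.0502]
eef_rot: [0.0, 0.991, -0.131, -0.0]
ft_force: [0.0, -0.2, -0.8]
width: 0.0129
```

```bash
python3 -c "
from h import *
st()"
```

```text
t 11.1 pos [0.5206 0.0629 0.0502] yaw -15.02 tilt [-2.e-04  1.e-04 -1.e+00] j [ 0.12   0.438 -0.217  0.915 -0.    -2.759] F [ 0.03 -0.22 -0.8 ] T [-0.058 -0.053 -0.049] w 0.0129
```

Request:
arm_command:
  commands:
    - [[0,0,0,0,0,1,1],[0,0,0,0,0,1,1],[0,0,0,0,0,0,1]]

```text
t: 11.4
eef_pos: [0.5206, 0.0629, 0.0482]
eef_rot: [0.0, 0.991, -0.131, -0.0]
ft_force: [0.4, -0.3, -0.7]
width: 0.0123
```

Request:
arm_command:
  commands:
    - [[0,0,0,0,0,0.7,1],[0,0,0,0,0,0,1]]

```text
t: 11.6
eef_pos: [0.5206, 0.0629, 0.0475]
eef_rot: [0.0, 0.991, -0.131, -0.0]
ft_force: [-0.7, 0.1, -0.6]
width: 0.0127
```

Request:
arm_command:
  commands:
    - [[0,0,0,0,0,0.7,1],[0,0,0,0,0,0,1]]

```text
t: 11.8
eef_pos: [0.5206, 0.0629, 0.0469]
eef_rot: [0.0, 0.991, -0.131, -0.0]
ft_force: [0.8, -0.3, -0.4]
width: 0.0126
```

Request:
arm_command:
  commands:
    - [[0,0,0,0,0,0.6,1],[0,0,0,0,0,0,1]]

```text
t: 12.0
eef_pos: [0.5206, 0.0629, 0.0462]
eef_rot: [0.0, 0.991, -0.131, -0.0]
ft_force: [1.1, 0.6, -1.2]
width: 0.0128
```

Request:
arm_command:
  commands:
    - [[0,0,0,0,0,0.4,1],[0,0,0,0,0,0,1]]

```text
t: 12.2
eef_pos: [0.5206, 0.0629, 0.0458]
eef_rot: [0.0, 0.991, -0.131, -0.0]
ft_force: [0.5, 0.2, 0.1]
width: 0.0129
```

Request:
arm_command:
  commands:
    - [[0,0,0,0,0,0.4,1],[0,0,0,0,0,0,1]]

```text
t: 12.4
eef_pos: [0.5206, 0.0629, 0.0455]
eef_rot: [0.0, 0.991, -0.131, -0.0]
ft_force: [-0.2, 0.1, -0.9]
width: 0.0129
```

Request:
arm_command:
  commands:
    - [[0,0,0,0,0,0.3,1],[0,0,0,0,0,0,1]]

```text
t: 12.6
eef_pos: [0.5206, 0.0629, 0.0452]
eef_rot: [0.0, 0.991, -0.131, -0.0]
ft_force: [0.1, 0.4, -1.0]
width: 0.0126
```

Request:
arm_command:
  commands:
    - [[0,0,0,-0.5,0,0,1],[0,0,0,-0.5,0,0,1],[0,0,0,0,0,0,1]]

```text
t: 12.9
eef_pos: [0.5196, 0.0632, 0.0452]
eef_rot: [0.0, 0.991, -0.131, -0.0]
ft_force: [0.8, -0.9, -1.6]
width: 0.0121
```

Request:
arm_command:
  commands:
    - [[0,0,0,-0.5,0,0,1],[0,0,0,-0.5,0,0,1],[0,0,0,0,0,0,1]]

```text
t: 13.2
eef_pos: [0.5189, 0.0634, 0.0453]
eef_rot: [0.0, 0.991, -0.131, 0.0]
ft_force: [0.8, 0.2, -1.4]
width: 0.0126
```

Request:
arm_command:
  commands:
    - [[0,0,0,-0.5,0,0,1],[0,0,0,-0.5,0,0,1],[0,0,0,0,0,0,1]]

```text
t: 13.5
eef_pos: [0.5185, 0.0636, 0.0455]
eef_rot: [-0.0, 0.991, -0.131, 0.001]
ft_force: [2.2, 0.3, -1.1]
width: 0.0126
```

Request:
arm_command:
  commands:
    - [[0,0,0,-0.5,0,0,1],[0,0,0,-0.5,0,0,1],[0,0,0,0,0,0,1]]

```text
t: 13.8
eef_pos: [0.5179, 0.0638, 0.0456]
eef_rot: [-0.0, 0.991, -0.131, 0.001]
ft_force: [5.1, -1.8, -1.5]
width: 0.0128
```

Request:
arm_command:
  commands:
    - [[0,0,0,-0.5,0,0,1],[0,0,0,-0.5,0,0,1],[0,0,0,0,0,0,1]]

```text
t: 14.1
eef_pos: [0.5174, 0.064, 0.0458]
eef_rot: [-0.0, 0.991, -0.131, 0.002]
ft_force: [5.1, -1.6, -1.6]
width: 0.0129
```

```bash
python3 -c "
from h import *
st()"
```

```text
t 14.1 pos [0.5174 0.064  0.0458] yaw -15.03 tilt [ 3.2e-03 -6.0e-04 -1.0e+00] j [ 1.240e-01  4.360e-01 -2.340e-01  8.970e-01 -1.000e-03 -2.756e+00] F [ 5.11 -1.6  -1.56] T [-0.332 -1.228  0.022] w 0.0129
```

Request:
arm_command:
  commands:
    - [[0,0,0,-0.5,0,0.3,1],[0,0,0,-0.5,0,0.2,1],[0,0,0,0,0,0,1]]

```text
t: 14.4
eef_pos: [0.5167, 0.0643, 0.0454]
eef_rot: [-0.0, 0.991, -0.131, 0.002]
ft_force: [5.3, -1.7, -1.0]
width: 0.0129
```

Request:
arm_command:
  commands:
    - [[0,0,0,-0.5,0,0.1,1],[0,0,0,-0.5,0,0.1,1],[0,0,0,0,0,0,1]]

```text
t: 14.7
eef_pos: [0.5158, 0.0646, 0.0452]
eef_rot: [-0.0, 0.991, -0.131, 0.002]
ft_force: [6.6, -2.2, -0.6]
width: 0.0126
```

Request:
arm_command:
  commands:
    - [[0,0,0,-0.5,0,0,1],[0,0,0,-0.5,0,0,1],[0,0,0,0,0,0,1]]

```text
t: 15.0
eef_pos: [0.5145, 0.0649, 0.0451]
eef_rot: [-0.0, 0.991, -0.131, 0.002]
ft_force: [4.8, -2.2, -0.8]
width: 0.0124
```

```bash
python3 -c "
from h import *
st()"
```

```text
t 15.0 pos [0.5145 0.0649 0.0451] yaw -15.03 tilt [ 3.2e-03 -7.0e-04 -1.0e+00] j [ 1.260e-01  4.330e-01 -2.430e-01  8.920e-01 -1.000e-03 -2.754e+00] F [ 4.85 -2.15 -0.78] T [-0.302 -1.22  -0.05 ] w 0.0124
```

Request:
arm_command:
  commands:
    - [[0,0,0,-0.5,0,0,1],[0,0,0,-0.5,0,0,1],[0,0,0,-0.5,0,0,1],[0,0,0,-0.5,0,0,1],[0,0,0,0,0,0,1]]

```text
t: 15.5
eef_pos: [0.5094, 0.0656, 0.0441]
eef_rot: [0.0, 0.991, -0.131, -0.002]
ft_force: [1.1, -0.3, -0.0]
width: 0.013
```

Request:
arm_command:
  commands:
    - [[0,0,0,-0.5,0,0,1],[0,0,0,-0.5,0,0,1],[0,0,0,-0.5,0,0,1],[0,0,0,-0.5,0,0,1],[0,0,0,0,0,0,1]]

```text
t: 16.0
eef_pos: [0.5084, 0.066, 0.0443]
eef_rot: [0.0, 0.991, -0.131, -0.001]
ft_force: [-0.5, -0.1, 0.0]
width: 0.0126
```

Request:
arm_command:
  commands:
    - [[0,0,0,-0.5,0,0,1],[0,0,0,-0.5,0,0,1],[0,0,0,-0.5,0,0,1],[0,0,0,-0.5,0,0,1],[0,0,0,0,0,0,1]]

```text
t: 16.5
eef_pos: [0.5071, 0.0665, 0.0445]
eef_rot: [0.0, 0.991, -0.131, -0.0]
ft_force: [0.5, -0.5, -1.0]
width: 0.0126
```

```bash
python3 -c "
from h import *
st()"
```

```text
t 16.5 pos [0.5071 0.0665 0.0445] yaw -15.02 tilt [-1.e-04  0.e+00 -1.e+00] j [ 0.13   0.424 -0.26   0.887  0.    -2.749] F [ 0.46 -0.54 -1.04] T [ 0.019 -0.042 -0.014] w 0.0126
```

```bash
python3 -c "
from h import *
s,_=st();im=manip.camera('wrist');cv2.imwrite('pics/w7.png',im)
c=manip.get_calibration('wrist');M=np.array(c['mount']);C=(c,M[:3,:3],M[:3,3]);zt=s['eef_pos'][2]
for y in (-9,9):
  for x in np.arange(60,100,1.):
    u,v=proj(C,[x/1000,y/1000,zt-.038]).round().astype(int)
    print((int(x),int(im[v,u].mean())) if v>=0 else '',end=' ')
  print()
print(proj(C,[.075,.009,zt-.038]),proj(C,[.082,0,zt-.035]))
"
```

```text
t 16.5 pos [0.5071 0.0665 0.0445] yaw -15.02 tilt [-1.e-04  0.e+00 -1.e+00] j [ 0.13   0.424 -0.26   0.887  0.    -2.749] F [ 0.46 -0.54 -1.04] T [ 0.019 -0.042 -0.014] w 0.0126
(60, 90) (61, 92) (62, 91) (63, 90) (64, 92) (65, 93) (66, 92) (67, 91) (68, 92) (69, 93) (70, 89) (71, 46) (72, 49) (73, 51) (74, 53) (75, 50) (76, 51) (77, 52) (78, 52) (79, 51) (80, 52) (81, 53) (82, 53) (83, 103) (84, 127) (85, 125) (86, 97) (87, 97) (88, 99) (89, 105) (90, 122) (91, 123) (92, 122) (93, 122) (94, 122) (95, 123) (96, 52) (97, 93) (98, 101) (99, 98) 
(60, 199) (61, 195) (62, 198) (63, 202) (64, 196) (65, 196) (66, 199) (67, 203) (68, 199) (69, 196) (70, 101) (71, 116) (72, 120) (73, 107) (74, 90) (75, 96) (76, 104) (77, 149) (78, 150) (79, 49) (80, 121) (81, 131) (82, 128) (83, 127) (84, 128) (85, 126) (86, 129) (87, 128) (88, 128) (89, 125) (90, 127) (91, 125) (92, 125) (93, 125) (94, 126) (95, 96) (96, 50) (97, 94) (98, 97) (99, 97) 
[346.0634803  121.30321257] [323.85919408 103.78046568]
```

```bash
python3 -c "
import cv2,numpy as np
im=cv2.imread('pics/w7.png')
cv2.imwrite('pics/w7c.png',np.clip(cv2.resize(im[0:190,203:443],None,fx=3.15,fy=3.15,interpolation=2)*1.5,0,255).astype('uint8'))"
```

```text
(no output)
```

View pics/w7c.png

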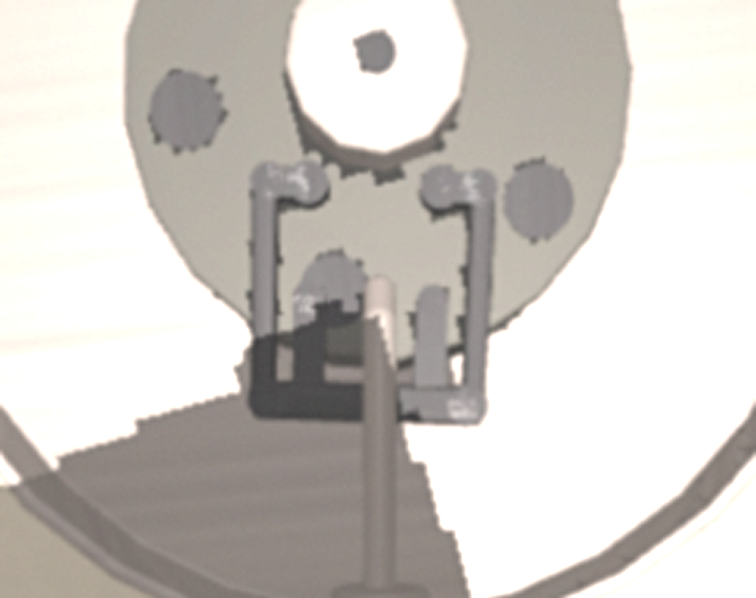

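Request:
arm_command:
  commands:
    - [[0,0,0,-1,0,0,1],[0,0,0,-1,0,0,1],[0,0,0,-1,0,0,1],[0,0,0,-1,0,0,1],[0,0,0,-1,0,0,1],[0,0,0,-1,0,0,1],[0,0,0,-1,0,0,1],[0,0,0,-0.5,0,0,1],[0,0,0,0,0,0,1]]

```text
t: 17.45
eef_pos: [0.4998, 0.0685, 0.0445]
eef_rot: [0.0, 0.991, -0.131, -0.0]
ft_force: [-0.8, -0.9, -1.2]
width: 0.0125
```

Request:
arm_command:
  commands:
    - [[0,0,0,0,0,1,1],[0,0,0,0,0,1,1],[0,0,0,0,0,0,1]]

```text
t: 17.75
eef_pos: [0.4997, 0.0684, 0.0423]
eef_rot: [0.0, 0.991, -0.131, -0.0]
ft_force: [-0.3, -0.4, -0.3]
width: 0.0129
```

Request:
arm_command:
  commands:
    - [[0,0,0,0,0,1,1],[0,0,0,0,0,1.5,1],[0,0,0,0,0,1.5,1],[0,0,0,-1,0,0,1],[0,0,0,-1,0,0,1],[0,0,0,-1,0,0,1],[0,0,0,-1,0,0,1],[0,0,0,0,0,0,1]]

```text
t: 18.55
eef_pos: [0.4959, 0.0695, 0.0386]
eef_rot: [0.0, 0.991, -0.131, -0.0]
ft_force: [-0.7, 0.8, -1.2]
width: 0.0127
```

```bash
cat > sc.py <<'E'
from h import *
import sys
s,_=st();im=manip.camera('wrist');cv2.imwrite('pics/%s.png'%sys.argv[1],im)
c=manip.get_calibration('wrist');M=np.array(c['mount']);C=(c,M[:3,:3],M[:3,3]);zt=s['eef_pos'][2]
for y in (-13.5,-9,9,13.5):
  print(y,end=': ')
  for x in np.arange(40,110,1.5):
    u,v=proj(C,[x/1000,y/1000,zt-.036]).round().astype(int)
    if v>=0:print('%g:%d'%(x,im[v,u].mean()),end=' ')
  print()
E
python3 sc.py w8
```

```text
t 18.55 pos [0.4959 0.0695 0.0386] yaw -15.01 tilt [-0.  0. -1.] j [ 0.139  0.414 -0.295  0.862 -0.    -2.74 ] F [-0.7   0.77 -1.23] T [ 0.008 -0.003 -0.005] w 0.0127
-13.5: 40:105 41.5:106 43:107 44.5:106 46:106 47.5:107 49:107 50.5:105 52:94 53.5:87 55:80 56.5:91 58:89 59.5:92 61:91 62.5:94 64:92 65.5:93 67:93 68.5:89 70:93 71.5:91 73:92 74.5:95 76:92 77.5:47 79:48 80.5:58 82:81 83.5:116 85:143 86.5:70 88:64 89.5:64 91:56 92.5:63 94:64 95.5:89 97:92 98.5:95 100:97 101.5:98 103:101 104.5:125 106:106 107.5:104 109:117 
-9: 40:105 41.5:107 43:105 44.5:106 46:107 47.5:106 49:107 50.5:85 52:91 53.5:78 55:85 56.5:90 58:90 59.5:92 61:92 62.5:93 64:93 65.5:92 67:94 68.5:91 70:91 71.5:92 73:92 74.5:95 76:86 77.5:48 79:49 80.5:48 82:51 83.5:46 85:102 86.5:101 88:101 89.5:104 91:122 92.5:99 94:105 95.5:96 97:97 98.5:98 100:97 101.5:113 103:83 104.5:127 106:120 107.5:106 109:119 
9: 40:106 41.5:107 43:108 44.5:109 46:109 47.5:110 49:111 50.5:94 52:96 53.5:78 55:81 56.5:170 58:200 59.5:205 61:205 62.5:204 64:207 65.5:206 67:203 68.5:206 70:197 71.5:199 73:201 74.5:163 76:119 77.5:122 79:92 80.5:153 82:189 83.5:91 85:91 86.5:105 88:113 89.5:69 91:78 92.5:126 94:125 95.5:124 97:124 98.5:123 100:124 101.5:65 103:104 104.5:104 106:101 107.5:120 109:118 
13.5: 40:103 41.5:105 43:120 44.5:150 46:198 47.5:206 49:205 50.5:206 52:181 53.5:169 55:88 56.5:147 58:207 59.5:201 61:205 62.5:206 64:205 65.5:207 67:201 68.5:205 70:199 71.5:196 73:203 74.5:195 76:188 77.5:172 79:176 80.5:157 82:183 83.5:162 85:149 86.5:114 88:101 89.5:89 91:90 92.5:95 94:96 95.5:97 97:97 98.5:96 100:98 101.5:111 103:104 104.5:106 106:108 107.5:119 109:118
```

Request:
arm_command:
  commands:
    - [[0,0,0,-1,0,0,1],[0,0,0,-1,0,0,1],[0,0,0,-1,0,0,1],[0,0,0,-1,0,0,1],[0,0,0,-1,0,0,1],[0,0,0,-1,0,0,1],[0,0,0,-1,0,0,1],[0,0,0,-1,0,0,1],[0,0,0,0,0,0,1]]

```text
t: 19.5
eef_pos: [0.4881, 0.0716, 0.0385]
eef_rot: [0.0, 0.991, -0.131, -0.0]
ft_force: [0.5, 0.3, -1.6]
width: 0.0128
```

```bash
python3 sc.py w9
```

```text
t 19.5 pos [0.4881 0.0716 0.0385] yaw -15.01 tilt [-1.e-04  1.e-04 -1.e+00] j [ 0.146  0.402 -0.315  0.854  0.    -2.734] F [ 0.46  0.31 -1.58] T [-0.026 -0.022  0.01 ] w 0.0128
-13.5: 40:93 41.5:97 43:101 44.5:105 46:105 47.5:105 49:107 50.5:107 52:106 53.5:106 55:107 56.5:104 58:99 59.5:96 61:81 62.5:79 64:91 65.5:93 67:93 68.5:94 70:94 71.5:93 73:95 74.5:92 76:92 77.5:94 79:90 80.5:90 82:194 83.5:179 85:134 86.5:191 88:187 89.5:188 91:186 92.5:190 94:188 95.5:186 97:69 98.5:52 100:55 101.5:120 103:119 104.5:119 106:117 107.5:117 109:117 
-9: 40:99 41.5:101 43:102 44.5:102 46:104 47.5:106 49:106 50.5:105 52:106 53.5:105 55:106 56.5:105 58:88 59.5:83 61:75 62.5:47 64:48 65.5:49 67:50 68.5:51 70:51 71.5:49 73:49 74.5:57 76:70 77.5:87 79:90 80.5:96 82:98 83.5:88 85:102 86.5:87 88:193 89.5:191 91:188 92.5:193 94:195 95.5:53 97:51 98.5:75 100:121 101.5:123 103:94 104.5:96 106:95 107.5:94 109:98 
9: 40:102 41.5:104 43:105 44.5:105 46:107 47.5:106 49:108 50.5:107 52:107 53.5:113 55:156 56.5:203 58:102 59.5:136 61:90 62.5:185 64:112 65.5:102 67:101 68.5:208 70:205 71.5:206 73:201 74.5:206 76:151 77.5:136 79:155 80.5:166 82:159 83.5:200 85:190 86.5:97 88:109 89.5:101 91:194 92.5:193 94:190 95.5:74 97:52 98.5:50 100:124 101.5:122 103:121 104.5:121 106:120 107.5:119 109:119 
13.5: 40:97 41.5:95 43:105 44.5:145 46:194 47.5:203 49:200 50.5:201 52:201 53.5:202 55:203 56.5:204 58:203 59.5:190 61:94 62.5:91 64:202 65.5:115 67:118 68.5:103 70:102 71.5:99 73:97 74.5:94 76:93 77.5:100 79:115 80.5:147 82:193 83.5:201 85:194 86.5:192 88:197 89.5:193 91:191 92.5:193 94:192 95.5:190 97:183 98.5:81 100:54 101.5:108 103:121 104.5:121 106:120 107.5:119 109:119
```

```bash
python3 -c "
from h import *
im=cv2.imread('pics/w9.png');s=manip.camera('side');cv2.imwrite('pics/s9.png',s)
a=cv2.resize(im[0:240,203:443],(480,480),interpolation=2);b=cv2.resize(s[240:335,275:385],(320,276),interpolation=2)
o=np.zeros((480,800,3),np.uint8);o[:,:480]=a;o[:276,480:]=b
cv2.imwrite('pics/comp.png',np.clip(o*1.4,0,255).astype('uint8'))"
```

```text
(no output)
```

View pics/comp.png

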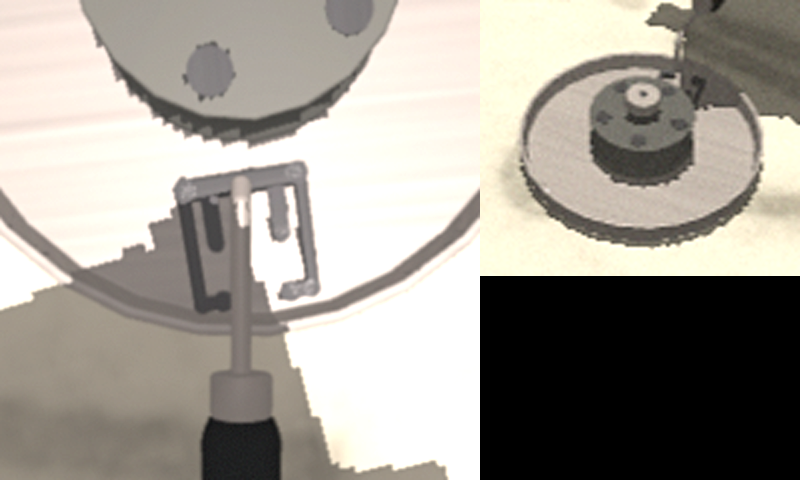

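Request:
arm_command:
  commands:
    - [[0,0,0,0,0,-5,1],[0,0,0,0,0,-15,1],[0,0,0,0,0,-20,1],[0,0,0,0,0,-20,1],[0,0,0,0,0,-20,1],[0,0,0,-9,-18,0,1],[0,0,0,-9,-18,0,1],[0,0,0,-9,-18,0,1],[0,0,0,-10,-18,0,1],[0,0,0,-10,-19,0,1],[0,0,-8.3,0,0,0,1],[0,0,-8.3,0,0,0,1],[0,0,-8.3,0,0,0,1],[0,0,-8.3,0,0,0,1],[0,0,0,0,0,0,1],[0,0,0,0,0,0,1]]

```text
t: 21.2
eef_pos: [0.4666, 0.1716, 0.1187]
eef_rot: [-0.0, 0.988, 0.157, 0.0]
ft_force: [-0.4, 0.7, -1.2]
width: 0.0125
```

```bash
cat > t.py <<'E'
from h import *
s,M=st();y=np.arctan2(M[1,0],M[0,0])
print((M.T@(np.array([.4661,.1716,.0188])-s['eef_pos'])*1000).round(2),'turn z',18.18-np.degrees(y))
E
python3 t.py
```

```text
t 21.2 pos [0.4666 0.1716 0.1187] yaw 18.01 tilt [ 2.e-04  0.e+00 -1.e+00] j [ 0.353  0.315 -0.201  1.055 -0.    -3.103] F [-0.41  0.73 -1.16] T [ 0.026  0.032 -0.019] w 0.0125
[-0.46 -0.11 99.93] turn z 0.16890543903918598
```

```bash
python3 -c "
from h import *
im=manip.camera('wrist');cv2.imwrite('pics/w10.png',im)
for f in ('w4','w10'):
  g=cv2.imread(f'pics/{f}.png')[:,:,1].astype(int)
  print(f,g[84:92,323],g[205:216,323],g[260,300:310],g[260,338:346],g[150,315:332])
"
```

```text
w4 [198 199 194 164 129 120 123 123] [79 79 80 80 82 76 47 22 19 18 18] [44 44 45 39 27 19 16 18 21 24] [20 17 18 19 25 38 44 44] [100 101  96  84  77  78  81  83  84  82  80  76  77  83  95  98  98]
w10 [198 199 194 165 130 120 122 124] [80 80 80 80 81 76 46 20 18 21 19] [43 45 44 41 28 19 19 20 20 21] [24 21 22 23 25 36 44 46] [ 99 101  96  85  78  79  82  84  85  81  78  76  77  86  96  98  98]
```

Request:
arm_command:
  commands:
    - [[0,0,-0.15,-0.4,-0.1,15,1],[0,0,0,0,0,25,1],[0,0,0,0,0,25,1],[0,0,0,0,0,20,1],[0,0,0,0,0,8,1],[0,0,0,0,0,4,1],[0,0,0,0,0,0,1],[0,0,0,0,0,0,1]]

```text
t: 22.05
eef_pos: [0.467, 0.1719, 0.0225]
eef_rot: [-0.0, 0.987, 0.159, 0.001]
ft_force: [0.6, 0.7, -0.5]
width: 0.0126
```

```bash
python3 t.py
```

```text
t 22.05 pos [0.467  0.1719 0.0225] yaw 18.31 tilt [ 1.9e-03 -1.0e-04 -1.0e+00] j [ 0.353  0.43  -0.323  0.816  0.    -3.108] F [ 0.62  0.66 -0.49] T [ 0.04  -0.03  -0.012] w 0.0126
[-0.94  0.03  3.67] turn z -0.13165203192993502
```

Request:
arm_command:
  commands:
    - [[0,0,0,-0.5,0,1,1],[0,0,0,0,0,1,1],[0,0,0,0,0,1,1],[0,0,0,0,0,0,1]]

```text
t: 22.45
eef_pos: [0.4659, 0.1715, 0.0188]
eef_rot: [-0.0, 0.987, 0.159, 0.0]
ft_force: [-0.1, 0.4, 0.4]
width: 0.0126
```

Request:
arm_command:
  commands:
    - [[0,0,0,0,0,0.5,1],[0,0,0,0,0,0,1]]

```text
t: 22.65
eef_pos: [0.4659, 0.1716, 0.0188]
eef_rot: [-0.0, 0.987, 0.159, 0.0]
ft_force: [-0.7, -0.7, 5.2]
width: 0.0121
```

```bash
python3 t.py
```

```text
t 22.65 pos [0.4659 0.1716 0.0188] yaw 18.33 tilt [ 9.e-04 -0.e+00 -1.e+00] j [ 0.353  0.434 -0.328  0.808  0.    -3.109] F [-0.66 -0.72  5.16] T [-0.132  0.293  0.071] w 0.0121
[0.21 0.03 0.  ] turn z -0.15237235846882413
```

Request:
arm_command:
  commands:
    - [[0,0,0,0,0,0,0.7],[0,0,0,0,0,0,0.4],[0,0,0,0,0,0,0],[0,0,0,0,0,0,0],[0,0,0,0,0,0,0],[0,0,0,0,0,0,0],[0,0,0,0,0,0,0],[0,0,0,0,0,0,0]]

```text
t: 23.45
eef_pos: [0.4656, 0.1715, 0.018]
eef_rot: [0.0, 0.987, 0.159, -0.0]
ft_force: [-0.4, 0.0, 0.3]
width: 0.0853
```

Request:
arm_command:
  commands:
    - [[0,0,0,0,0,-8,0],[0,0,0,0,0,-20,0],[0,0,0,0,0,-25,0],[0,0,0,0,0,-25,0],[0,0,0,0,0,-25,0],[0,0,0,0,0,-26,0],[0,0,0,0,0,0,0],[0,0,0,0,0,0,0]]

```text
t: 24.25
eef_pos: [0.4661, 0.1716, 0.1479]
eef_rot: [-0.0, 0.987, 0.159, 0.001]
ft_force: [-0.4, 0.0, -0.8]
width: 0.0852
```

```bash
python3 -c "
from h import *
s,M=st();C=cam('wrist');im=manip.camera('wrist');cv2.imwrite('pics/w11.png',im);g=cv2.cvtColor(im,cv2.COLOR_BGR2GRAY)
m=np.zeros_like(g);m[160:325,295:355]=g[160:325,295:355]<35
n,l,S,c=cv2.connectedComponentsWithStats(m);k=1+S[1:,4].argmax();print(S[k])
P=np.array([onz(C,u,v,.046)[:2] for v,u in np.argwhere(l==k)])
c=P.mean(0);w,V=np.linalg.eigh(np.cov((P-c).T));d=V[:,1]*np.sign(V[0,1]);t=(P-c)@d
mid=c+d*(t.max()+t.min())/2;print('yaw',np.degrees(np.arctan2(d[1],d[0])),'len',np.ptp(t),'grip',mid+.006*d)
a=cv2.imread('pics/top0.png').astype(int);b=manip.camera('top');cv2.imwrite('pics/topE.png',b)
C=cam('top')
for P in ([.43,-.208,.03],[.6827,.2195,.04],[.6735,.171,.04],[.5422,.1946,.03]):
  u,v=proj(C,P).astype(int);print(P,abs(a-b)[v-12:v+12,u-12:u+12].mean())
"
```

```text
t 24.25 pos [0.4661 0.1716 0.1479] yaw 18.33 tilt [ 0.0021 -0.     -1.    ] j [ 0.353  0.286 -0.159  1.124 -0.    -3.109] F [-0.37  0.03 -0.85] T [-0.039  0.025  0.023] w 0.0852
[ 314  176   20  135 2444]
yaw 18.369845307129406 len 0.10165234634926916 grip [0.465071   0.17152207]
[0.43, -0.208, 0.03] 3.2233796296296298
[0.6827, 0.2195, 0.04] 3.357638888888889
[0.6735, 0.171, 0.04] 3.0590277777777777
[0.5422, 0.1946, 0.03] 76.6574074074074
```

```bash
python3 -c "
from bench import manip
print(manip.sign_off())"
```

```text
the job is handed in; nothing more can be done
None
```

The ring is off the axle and lying in the tray, and the pick is back on its rest. I handed the job in at about 24 s.

**How it went:** I gripped the pick at its handle centre and lined the hook up with the slot using the wrist camera. The hook went in without any measurable contact. I pulled along the ring's +x axis, and the ring let go at about 7 N. I then drew it over the wheel's edge, and it dropped into the tray.

**Last checks:**
- **Ring:** it lay inside the rim, clear of the wheel and turned over, with its back bar towards the wheel. I last saw it just before lifting the pick away and did not look at it again before handing in.
- **Pick:** it is at (0.465, 0.172) m with a yaw of 18.4°, within about 1 mm and 0.1° of where it lay before.
- **Beaker and vials:** their patches in the top view are unchanged.
- **Forces:** while feeling for the slot, readings stayed within about 1 N of the noise. The largest readings were about 7 N from the ring's grip and 5 N while seating the pick, but I only read the force at the end of each move.

No check failed. One measurement disagreed with the given sizes: in the closest view the axle came out at 20.2 mm across instead of 21 mm. I used the given size to centre the hook in the slot.

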